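# Lock a bench stop into the carving rail

## Task

Take the bench stop out of its wooden holder and lock it upright in the stop rail beside the lino block: pass its crossbar foot down through the slot, push it down against the spring, turn it a quarter turn clockwise (seen from above) to its stop and let it rise, so that it stays locked when you let go. The rail's steel slide stands anywhere in its adjustment, so find the slot gently by touch or sight; do not force it, and leave the lino block, ink tin and gouge where they are.

Things in the scene. Friction and masses are not known exactly. Their poses are not given: they have to be found in the camera images.
- stop_grip (a point): Bench stop, loose, standing upright in the holder, about 160 g, 69 mm tall. This point is the centre of its flat wooden grip: 44 mm along its x, 14 mm thick along its y, 40 mm high (20 mm above and below this point). Its z is up. Below the grip are a round steel collar (32 mm diameter, from 20 to 25 mm below this point), a 9 mm steel stem, and the crossbar foot.
- stop_foot (a point): Centre of the bench stop's crossbar foot, 45.5 mm below the grip's centre on the same axis. The foot is a steel bar 30 mm long along x (the same direction as the grip), 12 mm wide along y and 7 mm high, with rounded edges; its underside is 3.5 mm below this point.
- holder: Fixed light-wood block 80 x 70 x 40 mm high (origin at the centre of its underside), with a blind pocket 39 mm along x by 15 mm along y, 35 mm deep, in which the stop's foot hangs, the collar resting on the block's top. Lift the stop at least 25 mm to draw it clear.
- rail: Fixed stop rail: an aluminium channel 90 mm wide (its x), 240 mm long (its y); origin at the centre of its underside, on the table. A steel slide plate, 76 mm (x) by 150 mm (y), 8 mm thick, its top 42 mm above this origin, bridges the channel. The slide is clamped with its middle 5 to 41 mm from the rail's middle towards +y; where is not measured.
- rail_mid (a point): Middle of the rail, level with the plate's top, axes as the rail's. The through slot in the middle of the plate is 36 mm long along x, 14 mm wide along y. Its centre is at x = 0 of this point but anywhere from y = +5 to +41 mm: look, or feel with the foot.
- rail_spring (a point): Centre line of the rail 9 mm below the plate's top: the height of the top of a 16 mm round sprung plunger under the slot's centre. It takes 5 N to start, 0.8 N more per mm, 13 mm of travel. The foot can turn once its underside is 15 to 20 mm below the plate's top (10 to 14 N), only clockwise seen from above, to fixed stops a few degrees past the quarter turn.
- rail_lock (a point): Centre line of the rail at the height of the locked foot's centre, 8.5 mm below the plate's top. On letting up after the quarter turn, the spring lifts the foot 3 mm into a groove 14.4 mm wide in the plate's underside, running along the rail's y through the slot's centre. There the spring holds the stop upright.
- lino: Bystander: mounted lino block 130 x 180 x 14 mm high, loose, lying flat beside the rail on its -x side; origin at the centre of its underside.
- tin: Bystander: closed steel ink tin, 72 mm diameter, 60 mm high, loose; origin at the centre of its underside.
- gouge: Bystander: gouge with a dark wooden handle lying along its own x, about 120 mm long, 28 mm high, loose; origin on the table under its middle.
Mind the look-alikes: they are no part of the job. What is meant by the holder is not blue or yellow, and is the larger of those in its own colour.

How it is judged:
By the outcome, as a careful person would: the job done as asked, in the order asked, and still so for the second after the job is handed in, with the robot touching nothing.
It also fails if it takes over 72 s, if anything falls off the work surface, if the arm or the gripper's body presses on something with over 40 N, if the wrist force passes 120 N, or if a joint passes its speed limit or range.

## Robot

A 6-joint arm with a two-finger parallel gripper is mounted at the origin on the work surface. World frame = base frame: x ahead of the robot, y to its left, z up, the work surface at z = 0. Lengths are in m, angles in degrees, forces in N, time in s.
With the tool pointing down it reaches from about 0.375 to 0.975 m from the base axis. Payload 3.8 kg.
Tool frame: the origin (TCP) lies at the very end of the fingers, on their centre line; the grasp point (between the pads) lies robot.grasp_offset behind it (robot.grasp_offset is the distance from the TCP to the grasp point, in m); z points along the fingers, y is the line along which they close (so a half turn about z gives the same grasp; the last joint's range is limited). The gripper opens to 85 mm and grips with 20 to 120 N. Pads are 22 mm wide; open, the fingers measure 114 mm over their backs; the gripper's body (76 mm by 85 mm) begins 54 mm behind the grasp point. The pads swing forward as they close: fully open they stand 13 mm farther back than shut.
Start: joints at [-70.926, 15.12, 91.902, -0, 72.978, -2.114], TCP at [0.244, -0.629, 0.231] pointing down, gripper open.
Joint ranges: [-150.88, 150.88], [-54.13, 125.18], [17.81, 147.31], [-75.09, 255.09], [0, 152.58], [-146.25, 146.25]. Speed limits (degrees/s): [147.25, 147.25, 180, 180, 180, 180].

## Interface

Orientations are given as [roll, pitch, yaw] about the fixed x, y, z axes, in that order (R = Rz(yaw) Ry(pitch) Rx(roll)).
In Python, from cell import robot, command_gripper, optics, telemetry gives the robot as it stands. Calls block until the motion is done:
- robot.goto(position, orientation): joint-space move of the TCP to a pose.
- robot.line_to(position, orientation=None, rate=0.15, force_limit=None): straight line of the TCP; orientation=None keeps the orientation; rate is the mean speed in m/s. With force_limit (N) it stops when the force on the tool has changed by that much, and returns True; else False.
- robot.move_joints(angles): joint-space move.
- command_gripper(opening): finger opening in m; the grip force is fixed at half the most; returns when the fingers have stopped.
- robot.wait(seconds).
- robot.ik(position, orientation): joint angles nearest the present ones, or None.
- optics.grab_frame(name): name is "side" or "top" or "wrist"; returns a dict with "img" (480x640x3 uint8, red, green, blue), "fx", "fy", "cx", "cy" (pixels), "R" (3x3) and "t" (3): a world point X has camera coordinates R X + t. Camera axes: x right, y down, z forward; pixel columns grow to the right and rows downward; lengths in m; the calibration is good to about 2 mm. A picture is of the moment at which its call begins. There is no depth.
A pose or a line that the arm cannot do raises robot.Unreachable and nothing moves.
- robot.hand_in(): hands the job in; it is judged then, once.
Readings, each from a call of its own:
- telemetry.get_time_s(): time.
- telemetry.get_joint_positions(): joint angles.
- telemetry.get_dq(): joint speeds.
- telemetry.get_joint_efforts(): joint torques, N m.
- telemetry.get_ee_pos(): TCP position.
- telemetry.get_ee_rot(): TCP orientation.
- telemetry.get_wrist_force(): force on the tool from outside, world axes, zero at the start.
- telemetry.get_wrist_torque(): the same for the moment, N m.
- telemetry.get_finger_gap(): finger opening in m.
- telemetry.get_finger_force(): force on a finger pad.
Only numpy, scipy, OpenCV 4.12 (cv2) and the standard library are available. Lean on these libraries where they do the work, as an engineer would, in place of code of your own. Each camera call takes 0.05 s, during which the arm holds its last target. There are 200 camera calls.

## Working session

There is one attempt and no reset: what is moved stays moved. The work goes in short steps, each a Python script; the robot and the scene stay as the last script left them, time stands still between calls to the robot, and variables do not carry over. Pictures are saved under pics/ and viewed, at most 10 in all, crops included, and the job is handed in when it is done.

```bash
mkdir -p pics; python3 - <<'E'
from cell import robot, optics, telemetry
import cv2, pickle
fr={n:optics.grab_frame(n) for n in ("top","side")}
pickle.dump(fr,open("fr.pkl","wb"))
for n,f in fr.items():
    cv2.imwrite(f"pics/{n}0.png",f["img"][:,:,::-1]); print(n,f["fx"],f["cx"],f["cy"],f["R"],f["t"])
print(robot.grasp_offset,telemetry.get_time_s(),telemetry.get_ee_rot())
E
```

```text
top 477.24378328531446 316.8052752759713 235.2374368528795 [[ 0.00358047 -0.99974617  0.02224358]
 [-0.99781989 -0.00503765 -0.06580337]
 [ 0.06589872 -0.02195948 -0.99758465]] [-0.04519547  0.55840076  0.96706937]
side 450.23477432565227 317.43970001518034 235.13037085716118 [[ 0.94561502 -0.32521584  0.00684751]
 [-0.21905131 -0.65220522 -0.72570303]
 [ 0.2404761   0.68473573 -0.687974  ]] [-0.52299138  0.14972939  0.66606677]
0.0187 0.1 [-1.79880806e+02 -4.05506873e-03  2.11851320e+01]
```

View pics/top0.png

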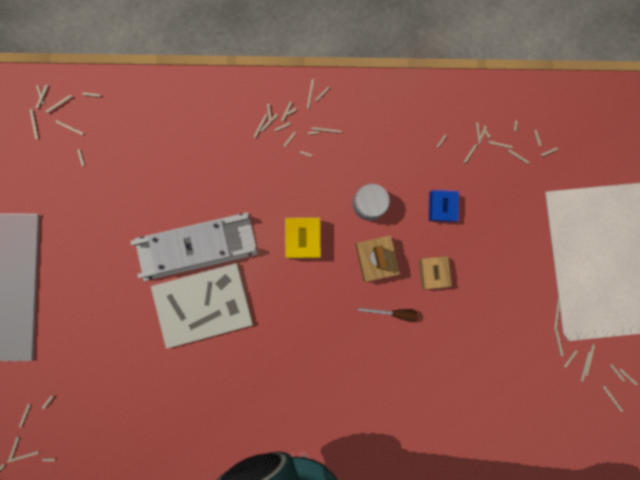

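View pics/side0.png

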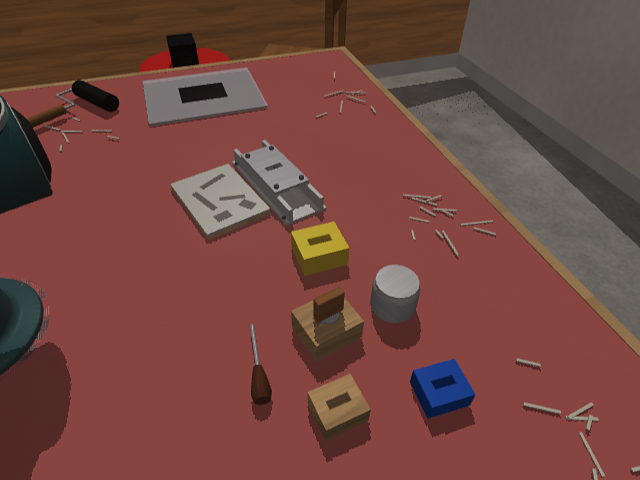

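The top view shows these candidates:
- Large light-wood block (378,259), with the stop standing in it.
- Small light-wood block (436,273), empty.
- Yellow block (303,238).
- Blue block (445,206).

I choose the large wooden one at (378,259). The rail spans about (135..256, 245), its slot is at about (188,246), and the lino is below it on its -x side. Next I'll take coarse positions from the masks and look with the wrist camera.

```bash
cat > h.py <<'E'
import numpy as np, cv2, pickle
from cell import robot, command_gripper, optics, telemetry
def ray(f,u,v,z):
    d=f["R"].T@np.array([(u-f["cx"])/f["fx"],(v-f["cy"])/f["fy"],1]); c=-f["R"].T@f["t"]
    return c+d*(z-c[2])/d[2]
def proj(f,X):
    p=f["R"]@np.asarray(X)+f["t"]; return np.array([f["fx"]*p[0]/p[2]+f["cx"],f["fy"]*p[1]/p[2]+f["cy"]])
def tri(obs):
    A=[];b=[]
    for f,u,v in obs:
        d=f["R"].T@np.array([(u-f["cx"])/f["fx"],(v-f["cy"])/f["fy"],1]); d/=np.linalg.norm(d); c=-f["R"].T@f["t"]
        P=np.eye(3)-np.outer(d,d); A.append(P); b.append(P@c)
    return np.linalg.lstsq(np.vstack(A),np.hstack(b),rcond=None)[0]
def snap(n,name,crop=None,s=1):
    f=optics.grab_frame(n); pickle.dump(f,open(f"{name}.pkl","wb")); im=f["img"][:,:,::-1]
    cv2.imwrite(f"pics/{name}.png",im); return f
E
python3 - <<'E'
from h import *
fr=pickle.load(open("fr.pkl","rb")); t=fr["top"]; s=fr["side"]
print("grip tri",tri([(t,381,258),(s,329,305)]))
print("holder",ray(t,378,259,.04),"slot top",ray(t,188,246,.042),"slot side",ray(s,274,167,.042))
for p in [(135,245),(256,232)]: print(ray(t,*p,.03))
b=np.asarray(telemetry.get_ee_pos())
w=snap("wrist","w0"); c=-w["R"].T@w["t"]; print(b,c,w["fx"],w["R"][2],w["R"][0])
# move above holder so that camera centre looks at the holder
yaw=telemetry.get_ee_rot()[2]
H=ray(t,378,259,.05); R0=w["R"]
z=.27; off=c-b
fwd=R0[2]; tcp=np.array([H[0],H[1],0])-off; tcp[2]=z
cz=z+off[2]; k=(cz-.05)/-fwd[2]; tcp[:2]-=fwd[:2]*k
print(off,tcp,robot.ik(tcp,[180,0,yaw]))
robot.goto(tcp,[180,0,yaw]); snap("wrist","w1")
print(telemetry.get_time_s())
E
```

```text
grip tri [ 0.51151404 -0.16786702  0.06871502]
holder [ 0.50969814 -0.1661839   0.04      ] slot top [0.53416427 0.2156267  0.042     ] slot side [0.53369873 0.21542769 0.042     ]
[0.53621029 0.32521745 0.03      ]
[0.56384288 0.08141817 0.03      ]
[ 0.2437341  -0.62872801  0.23005491] [ 0.32186796 -0.59777075  0.37253375] 394.73523532581066 [-0.30176135 -0.11636187 -0.94625578] [ 3.60057430e-01 -9.32930135e-01 -9.92575354e-05]
[0.07813386 0.03095726 0.14247884] [ 0.54699184 -0.1510598   0.27      ] [-1.79531689e+01  2.21528985e+00  1.02556477e+02 -2.54444375e-14
  7.52282336e+01  5.08583362e+01]
2.2417
```

View pics/w1.png

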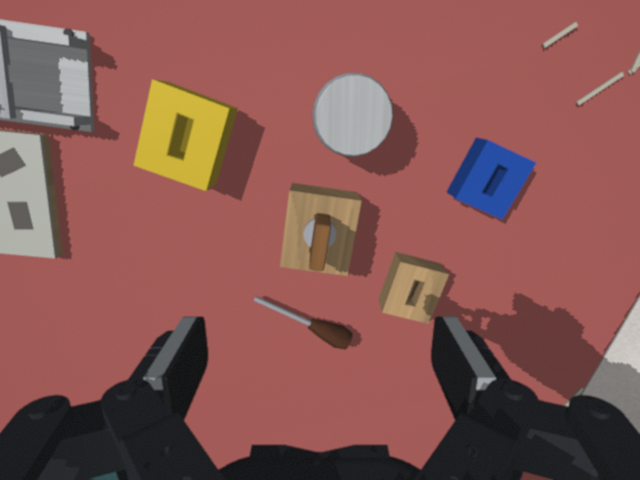

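The wrist view shows the stop at (320,240) in the large wood block, with its brown grip running along image vertical. The small wood block is at (414,290) and the gouge at (310,320). Now I'll measure the grip and block precisely.

```bash
python3 - <<'E'
from h import *
f=pickle.load(open("w1.pkl","rb")); im=f["img"]
hsv=cv2.cvtColor(im,cv2.COLOR_RGB2HSV)
for p in [(322,225),(314,255),(322,265),(300,205),(345,205),(250,120),(325,240),(306,232)]: print(p,im[p[1],p[0]],hsv[p[1],p[0]])
c=im[170:290,260:380][:,:,::-1]; cv2.imwrite("pics/c1.png",cv2.resize(c,None,fx=5,fy=5,interpolation=cv2.INTER_NEAREST))
E
```

```text
(322, 225) [117  84  54] [ 14 137 117]
(314, 255) [130  92  59] [ 14 139 130]
(322, 265) [128  91  57] [ 14 141 128]
(300, 205) [158 131  95] [ 17 102 158]
(345, 205) [171 142 103] [ 17 101 171]
(250, 120) [103  58  57] [  1 114 103]
(325, 240) [134  96  60] [ 15 141 134]
(306, 232) [159 161 166] [111  11 166]
```

View pics/c1.png

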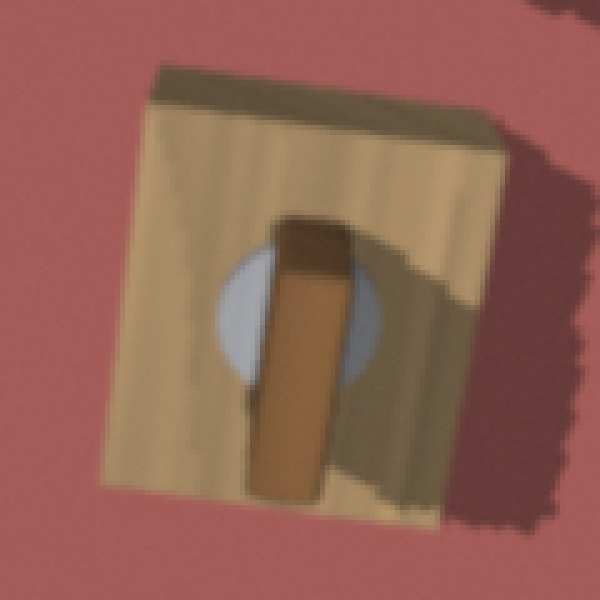

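The crop confirms the stop in the large wood holder. Its grip top face spans about (309,225)-(330,270). I'll rectify that face at z=0.085, check it against 44x14 mm, and then look at the rail closely before grasping.

```bash
cat >> h.py <<'E'
def rect(f,mask,z):
    cs,_=cv2.findContours(mask.astype(np.uint8),cv2.RETR_EXTERNAL,cv2.CHAIN_APPROX_NONE); c=max(cs,key=cv2.contourArea)
    P=np.array([ray(f,u,v,z)[:2] for u,v in cv2.convexHull(c)[:,0].astype(float)])
    (x,y),(w,h),a=cv2.minAreaRect((P*1000).astype(np.float32))
    if w<h: w,h,a=h,w,a+90
    return np.array([x,y])/1000,w,h,a
E
python3 - <<'E'
from h import *
f=pickle.load(open("w1.pkl","rb")); hsv=cv2.cvtColor(f["img"],cv2.COLOR_RGB2HSV).astype(int)
roi=np.zeros((480,640),bool); roi[210:280,300:340]=1
m=roi&(hsv[...,1]>122)&(hsv[...,2]>95)&(hsv[...,0]>8)
print("grip",rect(f,m,.085))
q=np.array([(278,272),(352,278),(322,503),(247,497)])/5+[259.6,169.6]
P=np.array([ray(f,*p,.085)[:2] for p in q]); print(P,P.mean(0))
q=np.array([(146,102),(508,150),(440,528),(100,487)])/5+[259.6,169.6]
P=np.array([ray(f,*p,.04)[:2] for p in q]); print("block",P,P.mean(0),np.linalg.norm(np.diff(P,axis=0),axis=1))
# view over the rail
t=pickle.load(open("fr.pkl","rb"))["top"]; b=np.asarray(telemetry.get_ee_pos()); yaw=telemetry.get_ee_rot()[2]
S=ray(t,188,246,.042); c=-f["R"].T@f["t"]; off=c-b; z=.24
k=(z+off[2]-.042)/-f["R"][2,2]; tcp=np.r_[S[:2]-off[:2]-f["R"][2,:2]*k,z]
robot.goto(tcp,[180,0,yaw]); snap("wrist","w2"); print(tcp,yaw,telemetry.get_time_s())
E
```

```text
grip (array([ 0.5133667 , -0.16435379]), 43.213111877441406, 13.419865608215332, 13.746756553649902)
[[ 0.53210169 -0.15359899]
 [ 0.5356831  -0.16595376]
 [ 0.49435352 -0.17646501]
 [ 0.49061213 -0.1634356 ]] [ 0.51318761 -0.16486334]
block [[ 0.54199449 -0.1224668 ]
 [ 0.55818294 -0.19078485]
 [ 0.47989049 -0.20883932]
 [ 0.46346352 -0.14048202]] [ 0.51088286 -0.16564325] [0.07020984 0.08034719 0.07030338]
[0.56453057 0.22684121 0.24      ] 21.108016522425256 3.7083
```

View pics/w2.png

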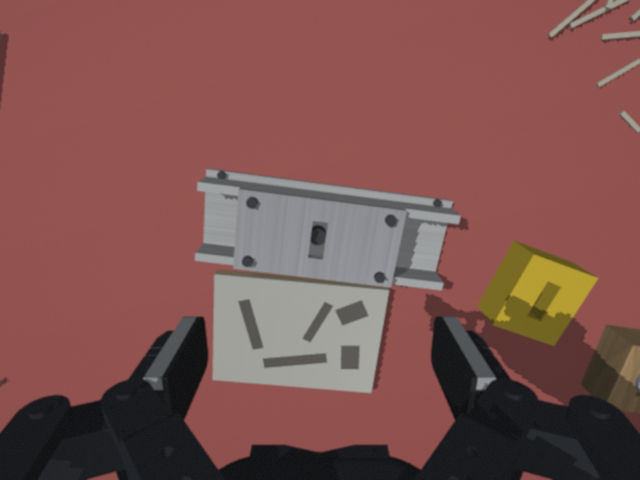

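The wrist view at the rail shows the slide plate at (237..405,190..285) with dark screws. The slot is at (318,240) with the dark plunger inside, and the lino is below on the rail's -x side. Now I'll measure the slot and slide edges.

```bash
python3 - <<'E'
from h import *
f=pickle.load(open("w2.pkl","rb")); im=f["img"]; g=cv2.cvtColor(im,cv2.COLOR_RGB2GRAY)
roi=np.zeros((480,640),bool); roi[212:268,300:338]=1
print(np.median(g[roi])); 
for th in (100,115,125): print("slot",th,rect(f,roi&(g<th),.042))
print(g[240,300:340]); print(g[212:268,314]); print(g[212:268,320])
cv2.imwrite("pics/c2.png",cv2.resize(im[180:300,225:415][:,:,::-1],None,fx=4,fy=4,interpolation=cv2.INTER_CUBIC))
E
```

```text
142.0
slot 100 (array([0.53746954, 0.21671806]), 24.191162109375, 13.212227821350098, 13.805948257446289)
slot 115 (array([0.53285876, 0.21556535]), 35.32057189941406, 13.999262809753418, 12.83583927154541)
slot 125 (array([0.53277734, 0.21546457]), 36.2500114440918, 14.66491985321045, 14.327475547790527)
[138 143 146 148 148 147 144 144 145 132  97  55  38  42  43  50  58  61
  63  61  62  62  61  62  77 111 138 143 142 142 144 147 146 147 144 142
 144 142 142 140]
[144 144 143 144 146 145 145 144 134 113 100  97  94  76  48  32  29  32
  37  39  43  38  40  41  40  43  41  42  43  42  41  46  71  91  99 100
 101 101 101 100 100  98  97  90  85  91 115 135 141 143 142 142 143 141
 140 141]
[143 144 143 143 142 143 143 143 141 128 108  98  93  70  44  31  36  46
  57  60  61  61  62  61  62  61  61  62  62  62  62  63  72  91  99  99
 101 102 102 102 101 100  98  96  90  85  94 123 139 145 144 144 144 144
 144 145]
```

View pics/c2.png

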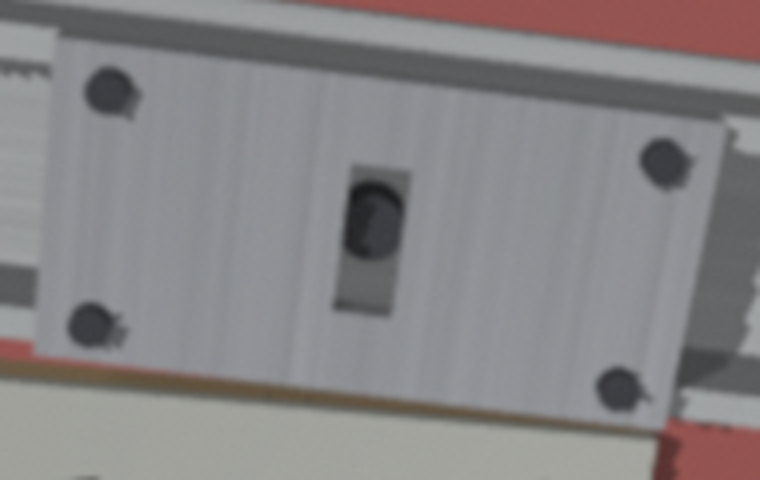

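```bash
python3 - <<'E'
from h import *
f=pickle.load(open("w2.pkl","rb"))
q=np.array([(62,36),(727,120),(665,430),(35,352)])/4+[224.6,179.6]
P=np.array([ray(f,*p,.042)[:2] for p in q]); d=np.diff(np.vstack([P,P[:1]]),axis=0)
print("plate",P.mean(0),np.linalg.norm(d,axis=1),np.degrees(np.arctan2(d[:,1],d[:,0])))
q=np.array([(352,163),(411,171),(391,317),(333,309)])/4+[224.6,179.6]
P=np.array([ray(f,*p,.042)[:2] for p in q]); d=np.diff(np.vstack([P,P[:1]]),axis=0)
print("slot",P.mean(0),np.linalg.norm(d,axis=1),np.degrees(np.arctan2(d[:,1],d[:,0])))
G=[.5133,-.1646]; o=[180,0,13.75-180]
robot.goto([*G,.14],o); print(telemetry.get_joint_positions())
print(robot.line_to([*G,.049],rate=.1,force_limit=8),telemetry.get_ee_pos())
command_gripper(0.0); print(telemetry.get_finger_gap(),telemetry.get_finger_force(),telemetry.get_wrist_force(),telemetry.get_time_s())
E
```

```text
plate [0.5335983 0.2149398] [0.14786735 0.07661756 0.14983453 0.07559226] [ -76.41646711 -166.02646364  103.18688211   12.49044327]
slot [0.53314035 0.21547032] [0.01338371 0.03556029 0.01358499 0.03545898] [ -77.1087705  -166.14404351  102.47579123   13.53402002]
[-2.04144374e+01  4.83049311e+00  1.13990666e+02  3.69610623e-03
  6.11664183e+01 -1.24165990e+02]
False [ 0.51400109 -0.16485979  0.04970152]
0.01315222406229786 58.531469106674194 [ 0.29477681 -0.29190057  2.20600347] 8.5167
```

```bash
python3 - <<'E'
from h import *
p=np.array(telemetry.get_ee_pos()); o=list(telemetry.get_ee_rot())
robot.line_to([p[0],p[1],.14],rate=.15); print(telemetry.get_finger_gap(),telemetry.get_wrist_force())
S=[.5331,.2155]; robot.goto([*S,.14],[180,0,13.3-180]); print(telemetry.get_joint_positions())
robot.line_to([*S,.083],rate=.08); robot.wait(.3)
print(telemetry.get_ee_pos(),telemetry.get_ee_rot(),telemetry.get_wrist_force())
snap("wrist","w3"); s=snap("side","s3"); 
hit=robot.line_to([*S,.0687],rate=.015,force_limit=3)
print(hit,telemetry.get_ee_pos(),telemetry.get_wrist_force(),telemetry.get_wrist_torque(),telemetry.get_time_s())
u,v=proj(s,[*S,.06]).astype(int); c=s["img"][v-60:v+60,u-80:u+80,::-1]; cv2.imwrite("pics/c3.png",cv2.resize(c,None,fx=4,fy=4,interpolation=cv2.INTER_CUBIC))
E
```

```text
0.013325595081407146 [ 0.05439378 -0.19143148 -1.79800819]
[ 1.94498182e+01  8.65764128e+00  1.09751526e+02 -3.57517556e-02
  6.16272787e+01 -8.37931890e+01]
[0.53346623 0.21565535 0.08357114] [ 1.79992628e+02  5.87216769e-02 -1.66699790e+02] [ 0.39664117  0.44580934 -0.8081794 ]
False [0.53319699 0.21554497 0.06883519] [ 0.34796591  0.00137633 -1.04773697] [-0.01105433 -0.00444024  0.010578  ] 13.0583
```

View pics/c3.png

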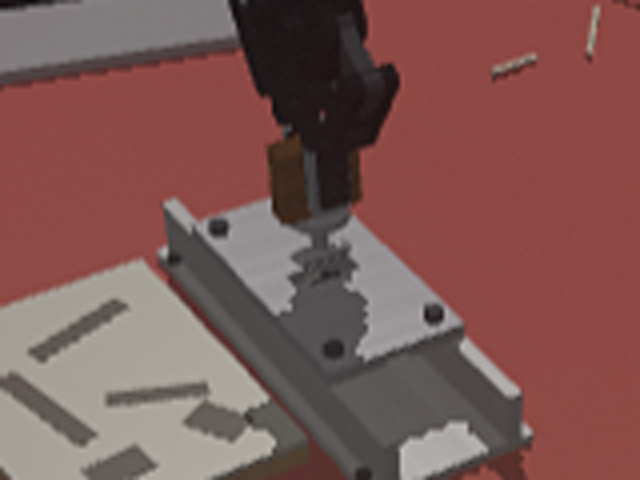

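The side crop shows the stop upright over the slot before insertion. The foot then went 7 mm in with no contact. Next I'll press down onto the plunger and log the force.

```bash
python3 - <<'E'
from h import *
S=[.5331,.2155]
for z in (.0662,.063,.060,.0582):
    hit=robot.line_to([*S,z],rate=.015,force_limit=12); robot.wait(.15)
    print(z,hit,np.round(telemetry.get_ee_pos(),4),np.round(telemetry.get_wrist_force(),2),np.round(telemetry.get_wrist_torque(),2),telemetry.get_time_s())
    if hit: break
E
```

```text
0.0662 False [0.5332 0.2155 0.0663] [ 0.22  0.58 -0.03] [ 0.04 -0.14 -0.02] 13.525
0.063 False [0.5333 0.2156 0.0637] [-1.58 -0.6   4.86] [-0.12  0.41  0.02] 14.0417
0.06 False [0.5334 0.2156 0.061 ] [-2.63 -1.57  7.59] [-0.16  0.52 -0.01] 14.5417
0.0582 False [0.5334 0.2156 0.0595] [-3.51 -1.32  8.34] [-0.27  0.67 -0.07] 14.9583
```

```bash
python3 - <<'E'
from h import *
def rep(k): print(k,np.round(telemetry.get_ee_pos(),4),np.round(telemetry.get_ee_rot()[2],1),np.round(telemetry.get_wrist_force(),2),np.round(telemetry.get_wrist_torque(),2),telemetry.get_time_s())
S=np.array([.5331,.2155]); ux=np.array([np.cos(np.radians(13.3)),np.sin(np.radians(13.3))])
S=S-.001*ux
robot.line_to([*S,.0582],rate=.01); robot.wait(.15); rep("shift")
robot.line_to([*S,.0570],rate=.01,force_limit=8); robot.wait(.15); rep("down")
for a in (10,20,30):
    robot.line_to([*S,.0570],[180,0,13.3-180-a],rate=.01); rep(a)
E
```

```text
shift [0.5332 0.2156 0.0598] -166.7 [-0.4  -1.53  9.18] [-0.2   0.35 -0.01] 15.3583
down [0.5333 0.2156 0.0588] -166.7 [-1.92 -0.41  8.88] [-0.21  0.4   0.04] 15.775
10 [0.5338 0.2158 0.059 ] -176.7 [-1.28 -1.17  8.43] [-0.16  0.27 -0.04] 16.1
20 [0.5341 0.2158 0.0591] 173.3 [-0.51 -1.17  8.36] [-0.1   0.19 -0.01] 16.425
30 [0.5342 0.2158 0.0591] 163.3 [ 0.05  0.14 10.1 ] [-0.12  0.11 -0.02] 16.75
```

```bash
python3 - <<'E'
from h import *
def rep(k): print(k,np.round(telemetry.get_ee_pos(),4),np.round(telemetry.get_ee_rot()[2],1),np.round(telemetry.get_wrist_force(),2),np.round(telemetry.get_wrist_torque(),2),telemetry.get_time_s())
S=np.array([.5325,.2153])
for a in (45,60,75,85,90,93):
    robot.line_to([*S,.0570],[180,0,13.3-180-a],rate=.01); robot.wait(.1); rep(a)
    if abs(telemetry.get_wrist_torque()[2])>.3: break
E
```

```text
45 [0.5346 0.2159 0.0592] 148.3 [-0.8   0.16  9.3 ] [-0.15  0.14 -0.03] 17.2583
60 [0.5347 0.2159 0.0592] 133.3 [ 0.68 -1.58  8.84] [-0.14  0.04 -0.01] 17.7667
75 [0.5348 0.2159 0.0592] 118.3 [ 0.5  -1.93  9.03] [-0.11 -0.01  0.02] 18.275
85 [0.5339 0.216  0.0591] 108.3 [-1.65 -0.14 10.22] [-0.07  0.43  0.02] 18.7
90 [0.5331 0.216  0.0589] 103.3 [-4.3   0.71 11.83] [0.04 0.81 0.04] 19.05
93 [0.5326 0.2159 0.0588] 100.3 [-5.68  0.07 11.26] [0.03 0.99 0.05] 19.4
```

Lateral force with a little torque at 85–93° means the foot is on its stop. I'll back off to 91°, relieve the side load and let it rise.

```bash
python3 - <<'E'
from h import *
def rep(k): print(k,np.round(telemetry.get_ee_pos(),4),np.round(telemetry.get_ee_rot(),1),np.round(telemetry.get_wrist_force(),2),np.round(telemetry.get_wrist_torque(),2),telemetry.get_time_s())
o=[180,0,13.3-180-90.5]
S=np.array([.5318,.2153])
robot.line_to([*S,.0570],o,rate=.01); robot.wait(.3); rep("relieve")
for z in (.059,.061,.0625,.064,.065):
    robot.line_to([*S,z],o,rate=.01); robot.wait(.2); rep(z)
    if telemetry.get_wrist_force()[2]<-6: break
E
```

```text
relieve [0.5327 0.2159 0.0588] [179.9  -0.  102.8] [-2.87 -0.55 10.16] [-0.03  0.56  0.02] 19.95
0.059 [0.5327 0.2159 0.0606] [179.9  -0.  102.8] [-1.55  0.42  8.25] [ 0.05  0.46 -0.  ] 20.5
0.061 [0.5327 0.2159 0.0623] [179.9  -0.  102.8] [-1.54  0.36  6.65] [0.08 0.31 0.  ] 21.05
0.0625 [0.5326 0.2159 0.0632] [179.9  -0.  102.8] [-0.31  2.15  5.04] [0.29 0.05 0.  ] 21.55
0.064 [0.5325 0.2158 0.0634] [179.9  -0.  102.8] [ 3.77  3.94 -3.66] [ 0.68 -0.77  0.02] 22.05
0.065 [0.5324 0.2158 0.0635] [179.9  -0.  102.8] [  6.51   4.62 -10.29] [ 0.8  -1.17 -0.02] 22.5
```

The stop rose to 0.0635 (expected 0.0637 for the locked height; 0.0607 would mean it was only under the plate), and it resists an upward pull of 10 N. That means it's locked in the groove. I'll neutralise the load, release, retreat and check.

```bash
python3 - <<'E'
from h import *
o=[180,0,13.3-180-90.5]; S=np.array([.5321,.2153])
robot.line_to([*S,.0634],o,rate=.01); robot.wait(.2); print(telemetry.get_wrist_force())
command_gripper(.085); p=np.array(telemetry.get_ee_pos()); print(p,telemetry.get_wrist_force())
robot.line_to([p[0],p[1],.16],rate=.08,force_limit=8)
robot.goto([.50,.05,.28],o); robot.wait(.3)
t=snap("top","t4"); s=snap("side","s4"); S=[.533,.2155]
cs=[]
for f in (t,s):
    u,v=proj(f,[*S,.06]).astype(int); cs.append(cv2.resize(f["img"][v-60:v+60,u-60:u+60,::-1],(400,400),interpolation=cv2.INTER_CUBIC))
cv2.imwrite("pics/c4.png",np.hstack(cs)); print(telemetry.get_time_s(),telemetry.get_ee_pos())
E
```

```text
[ 2.72719553  3.36017504 -2.78126976]
[0.5320935  0.21526951 0.06344472] [-0.19911429 -0.36997684  0.69574418]
26.3083 [0.49987159 0.05061515 0.27929993]
```

View pics/c4.png

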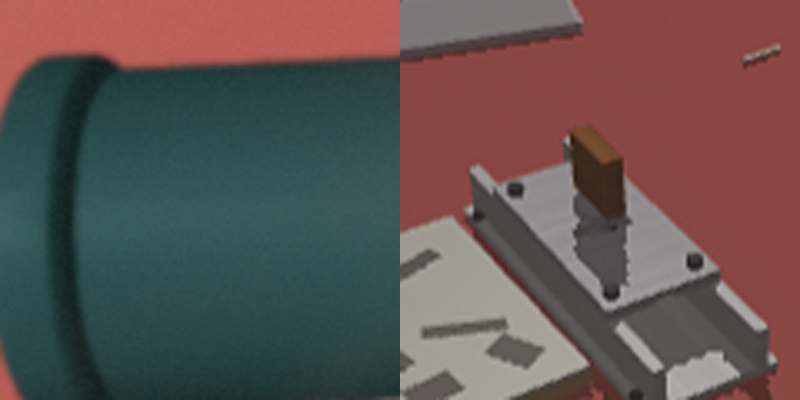

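The side crop shows the stop standing upright and released at about (598,175), with its grip along the rail's long axis. The lino is undisturbed beside it, and the arm hides the top crop.

```bash
python3 -c "
from cell import robot
print(robot.hand_in())"
```

```text
the job is handed in; nothing more can be done
None
```

I took the bench stop from the large wooden holder and locked it upright in the rail with a clockwise quarter turn; it resisted a 10 N upward pull, stayed standing when released, and I handed the job in at about 26 s.

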